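# Zero the sprung distance gauge and hold its rod at the length mark

## Robot

A 7-joint arm with a two-finger parallel gripper is mounted at the origin on the work surface. World frame = base frame: x ahead of the robot, y to its left, z up, the work surface at z = 0. Lengths are in m, angles in rad, forces in N, time in s.
With the tool pointing down it reaches from about 0.425 to 0.95 m from the base axis. Payload 4.7 kg.
Tool frame: the origin (TCP) lies midway between the tips of the shut fingers; the grasp point (between the pads) lies env.tcp_to_grasp behind it (env.tcp_to_grasp is the distance from the TCP to the grasp point, in m); z points along the fingers, y is the direction in which the jaws open and shut (so a half turn about z gives the same grasp; the last joint's range is limited). The gripper opens to 87 mm and grips with 3 to 60 N. Pads are 19 mm wide; open, the fingers measure 117 mm over their backs; the gripper's body (75 mm by 190 mm) begins 51 mm behind the grasp point.
Start: joints at [-0.029, 0.469, -0.049, 1.532, 0.024, 1.141, -0.082], TCP at [0.675, 0, 0.2] pointing down, gripper open.
Joint ranges: [-2.59, 2.59], [-0.33, 1.99], [-1.39, 1.29], [0.1, 2.45], [-1.04, 4.18], [0.21, 1.99], [-2.66, 2.66]. Speed limits (rad/s): [2.57, 2.57, 3.14, 3.14, 3.14, 3.14, 3.14].

## Interface

Orientations are given as a unit quaternion [x, y, z, w].
In Python, from rig import state, eyes, job, search_frame, place_of, env gives the robot as it stands.
- The arm moves only by the tool drive_tool, never from a script. Its argument "series" is a list of rows, each a list of 5 numbers: the shift along the tool's x, y, z in m, then the turn about the tool's z in units of 6 degrees (1.0 is 6 degrees), then the closure, from -1 (fully open) to 1 (shut), so that 0 is half open. In form: [[tx, ty, tz, roll, jaw], ...]. A call has 1 to 10 rows; each row shifts and turns the commanded pose from where the row before left it, along the tool's axes as they then stand; what a row does not reach is not made up. A row lasts 1/12 s, in which the tool goes at most 41.7 mm and 7.16 degrees, less where a joint would pass 70% of its speed; a pose out of reach is approached as far as the arm can. A call with a gripper value outside its range is refused whole. The fingers move at their own pace and stop on an object; the grip force is fixed at half the most. Time passes only in rows, so rows that do not move let the fingers close. It gives the time, the measured TCP pose, the force and the opening at its end, in the units of the state.
- state(): the state, without advancing time (a new reading comes with each control period).
- eyes.grab_frame(name): name is "scene" or "side" or "wrist"; returns the picture (400x640x3 uint8, red, green, blue); there is no depth.
- eyes.camera_model(name): a dict with "camera_matrix" (3x3 intrinsics, pixels), "k1" (the pictures are not rectified: a ray, as slopes to the right and down, at radius r is drawn at 1 + k1 r^2 times it, then the intrinsics apply), "world_to_cam" (4x4, takes a point from world to camera coordinates); the wrist camera has in their place "tool_from_camera" (4x4, takes a point from camera to tool coordinates, whose origin is the TCP and whose axes are the flange's). Camera axes: x right, y up, looking along -z (the intrinsics and any distortion apply to the point x, -y, -z); pixel columns grow to the right and rows downward; lengths in m; the calibration is good to about 2 mm. A picture is of the moment at which its call begins: read the wrist's pose just before it. camera_model takes no time and is no camera call.
- job.close_job(): hands the job in, once; it reports no verdict.
Trained networks look in the newest picture that a camera, given by its name, has taken for a name from the list of things; names that differ only in an ending like _2 or _b are one class to them, and where a whole thing is asked for, a point or a joint stands for the part that bears it (a point fixed in the world has none). Each returns a list of dicts, best first, with "p" (0 to 1); they miss things now and then, are a little off and sometimes report something else, mostly with a low value. They report only what shows in the picture. A call takes as long as a camera call.
- search_frame(camera, thing): "at" ([column, row] in pixels, amid what is visible of it).
- place_of(camera, thing): "at" ([column, row] in pixels: a listed point, or the origin of a listed thing).
The state is a dict: "time_s": time; "q": joint angles; "qd": joint speeds; "tau": joint torques, N m; "eef_pos": TCP position; "ee_rot": TCP orientation; "contact_force": force on the tool from outside, world axes, zero at the start; "moment": the same for the moment, N m; "opening": finger opening in m.
Only numpy, scipy, OpenCV 4.12 (cv2) and the standard library are available. Lean on these libraries where they do the work, as an engineer would, in place of code of your own. Each camera call takes 0.05 s, during which the arm holds its last target.

## Task

Zero the distance gauge: while its rod is still fully home, take the stylus out of its stand, press the recessed button of the small readout box all the way down with the stylus tip for a moment (never with the fingers), and put the stylus back in its stand, fully seated. Then take the gauge's pull knob, draw the rod out against its spring until its pointer lines up with the index clip that marks the length, and finish while still holding it there. Do not shift the clip, and leave the other things on the desk where they are.

Things in the scene. Friction and masses are not known exactly. Their poses are not given: they have to be found in the camera images.
- gauge: Sprung distance gauge, fixed to the desk: a grey and aluminium channel 145 mm long, 44 mm wide, 70 mm high, on a steel base plate (155 x 80 x 8 mm). Origin on the desk under the mouth of its tube; z up; the channel runs from the origin along its +x; the rod comes out of the mouth towards its -x, its axis 55 mm above the desk. A stub of tube (22 mm across) stands 14 mm out of the mouth. Nothing of it lies on the desk at its -x side.
- rod (a joint): How far the telescoping rod is drawn out, in m: 0 fully home (at the start), stop at 0.10. A spring pulls it back: about 3 N at home, rising by 8 N per 100 mm (10 N at 0.085), and it goes home if let go. The rod slides along the gauge's -x.
- clip (a joint): Where the index clip (the length mark) is set along the channel, in m, on the same scale as rod: pointer and clip are in line when rod equals clip. It is stiff and stays where it is. Between 0.045 and 0.085.
- knob_grip (a point): Centre of the rod's black pull knob, 55 mm above the desk, 46 mm along the gauge's -x from its origin when the rod is home. The grip part is a block 36 mm long (gauge x), 16 mm wide (gauge y), 26 mm high; behind it, at the outer -x end, is a disc flange 34 mm across, 6 mm thick. Free on both sides and below. Moves with the rod; axes as the gauge.
- pointer_tip (a point): Top of the pointer, a steel fin 3 mm thick that stands on the rod's inner end in the open top of the channel, 86 mm above the desk. Moves with the rod towards the gauge's -x. 125 mm along the gauge's +x from its origin when home.
- clip_blade (a point): Inner top edge of the index clip's upright blade (3 mm thick, 86 mm above the desk); the dark clip (16 mm long) sits on the channel's +y wall. Pointer and blade are in line when they have the same gauge x.
- readout: White readout box, fixed, 80 mm (x) by 110 mm (y) by 40 mm high, with a dark rimmed screen on its top and one round recess. Origin under its centre; z up.
- zero_mouth (a point): Centre of the mouth of the button's round recess, 14 mm across, in the readout's top, 40 mm above the desk; 15 mm to -x and 30 mm to -y of the readout's centre, in its own axes.
- zero_top (a point): Centre of the top of the recessed grey button (11 mm across): 6 mm below the mouth when not pressed. Moves with the button.
- zero (a joint): How far the button is pressed, in m: 0 released, 0.004 fully down. It springs back; 1.2 N starts it, 4 N has it fully down.
- stylus_grip (a point): Centre of the stylus's aluminium handle, a round bar 14 mm across and 60 mm long (it starts 30 mm below this point and ends 30 mm above). Below the handle is a black flange 24 mm across and 4 mm thick, below that a steel pin 6 mm across and 34 mm long that ends in the flat tip, 68 mm below this point. z runs along the stylus from tip to handle. Mass about 45 g. It starts upright in the stand.
- stylus_tip (a point): Centre of the stylus's flat tip face (lower end of its 6 mm pin); z along the stylus from tip to handle.
- stand: Grey stylus stand, fixed, 70 x 70 mm, 45 mm high, with one hole. Origin under its centre; z up.
- stand_hole (a point): Centre of the mouth of the stand's hole, 45 mm above the desk, 11 mm across and 37 mm deep. The stylus is seated when its flange rests on the stand's top: the tip is then 34 mm below this point.
- mouse: Bystander: computer mouse (black, 100 x 58 x 31 mm), origin under its centre. Leave it alone.
- gel_jar: Bystander: small jar (round, 52 mm across, 60 mm tall), origin under its centre. Leave it alone.
- tape: Bystander: tape roll (64 mm across, 18 mm high, lying flat), origin under its centre. Leave it alone.
- mug: Bystander: mug (white, 80 mm across, 90 mm tall, handle to its +y), origin under its centre. Leave it alone.
- notepad: Bystander: notepad (150 x 105 x 13 mm, flat), origin under its centre. Leave it alone.
- cup_tray: Bystander: tray of electrode cups (white, 120 x 90 x 22 mm), origin under its centre. Leave it alone.
- headphones: Bystander: headphones (black, about 190 x 150 mm, 68 mm high, lying), origin under its centre. Leave it alone.

How it is judged:
By the outcome, as a careful person would: the job done as asked, in the order asked, and still so for the second after the job is handed in, while the arm keeps its last pose, push and grip.
It also fails if it takes over 67 s, if anything falls off the work surface, if the arm or the gripper's body presses on something with over 40 N, if the wrist force passes 120 N, or if a joint passes its speed limit or range.

## Working session

There is one attempt and no reset: what is moved stays moved. The work goes in short steps, Python scripts to look and compute and a tool call to move; the robot and the scene stay as the last step left them, time stands still between calls to the robot, and variables do not carry over. Pictures are saved under pics/ and viewed, and the job is handed in when it is done.

Besides the shell and the picture viewer there is one more tool, called after ">>>" in YAML: its name, and indented under it one key for each argument. drive_tool: Moves the arm, as the interface text tells. Its arguments: {"type":"object","properties":{"series":{"type":"array"}},"required":["series"]}

```bash
ls; mkdir -p pics; python3 - <<'E'
from rig import state, eyes, env
import cv2
print(state()); print(env.tcp_to_grasp)
for n in ["scene","side","wrist"]:
    im=eyes.grab_frame(n); cv2.imwrite(f"pics/{n}0.png",im[:,:,::-1]); print(n,eyes.camera_model(n))
E
```

```text
pics
{'time_s': 0.0, 'q': array([-0.02891565,  0.46942818, -0.04859069,  1.53369325,  0.02410727,
        1.14096933, -0.08230837]), 'qd': array([-1.17345758e-03, -1.52457154e-03, -1.31968422e-04, -7.62363892e-04,
       -5.68611177e-04, -9.81510639e-05,  6.60766434e-04]), 'tau': array([ 8.49551179e-05, -5.07972229e+01, -8.03461717e-02, -2.36155879e+01,
       -6.12773141e-02,  3.78107757e-02,  1.50727069e-04]), 'eef_pos': array([6.74364355e-01, 1.48747804e-05, 1.98808677e-01]), 'ee_rot': array([ 7.07092973e-01,  7.07119943e-01, -7.03010679e-04, -6.48000626e-04]), 'contact_force': array([-1.12532411,  0.03148624, -0.27301849]), 'moment': array([-0.02891479,  0.01762645, -0.01266388]), 'opening': 0.08728961188274281}
0.0187
scene {'camera_matrix': array([[502.20831353,   0.        , 320.75399383],
       [  0.        , 502.20831353, 196.57761107],
       [  0.        ,   0.        ,   1.        ]]), 'k1': -0.022054436550529872, 'world_to_cam': array([[ 0.5132819 ,  0.85819253, -0.00687544, -0.28022224],
       [-0.63247234,  0.38367031,  0.6728862 ,  0.2913941 ],
       [ 0.58010381, 
[... 440 characters left out ...]
636 ],
       [-0.54896365, -0.62974283,  0.54960248, -1.40437601],
       [ 0.        ,  0.        ,  0.        ,  1.        ]])}
wrist {'camera_matrix': array([[309.74003381,   0.        , 322.19360941],
       [  0.        , 309.74003381, 200.52058709],
       [  0.        ,   0.        ,   1.        ]]), 'k1': -0.022749014901006736, 'tool_from_camera': array([[ 1.10134080e-03,  9.54084461e-01,  2.99535687e-01,
         8.26765593e-02],
       [ 9.99999313e-01, -9.30861283e-04, -7.11834254e-04,
         1.05095472e-04],
       [-4.00323827e-04,  2.99536265e-01, -9.54084831e-01,
        -1.84055124e-01],
       [ 0.00000000e+00,  0.00000000e+00,  0.00000000e+00,
         1.00000000e+00]])}
```

View pics/scene0.png

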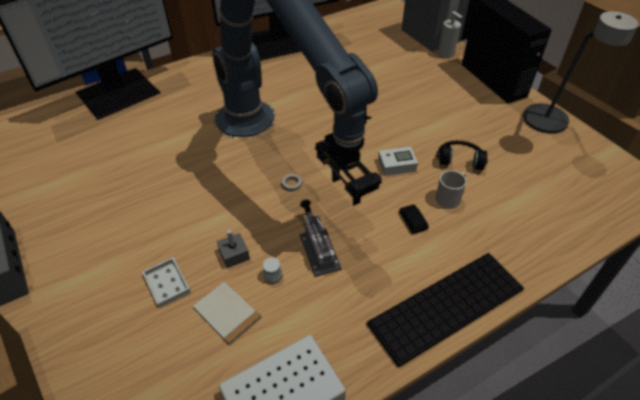

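View pics/side0.png

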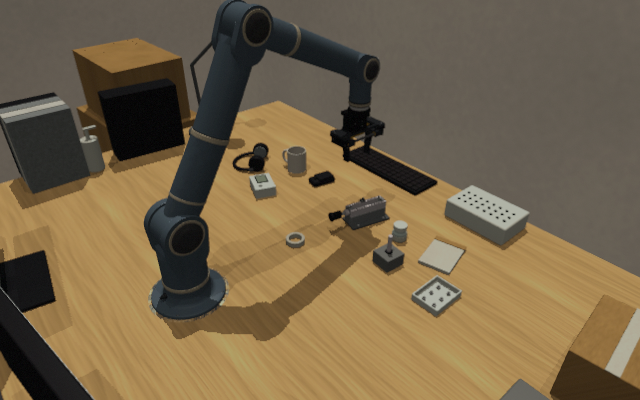

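View pics/wrist0.png

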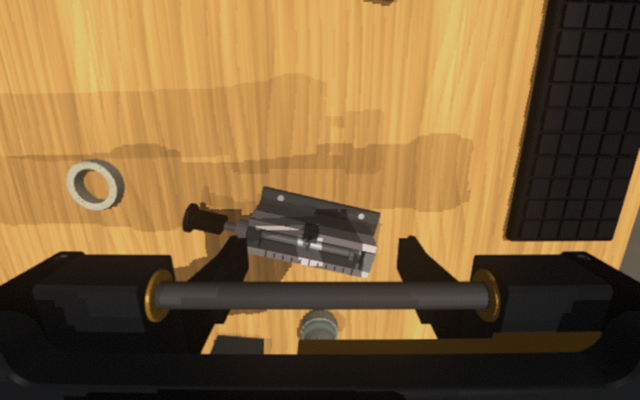

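```bash
cat > h.py <<'E'
import numpy as np, cv2
from scipy.spatial.transform import Rotation as R
from scipy.optimize import least_squares
from rig import state, eyes, job, search_frame, place_of, env
M={n:eyes.camera_model(n) for n in ["scene","side","wrist"]}
def pose(st=None):
    st=st or state(); T=np.eye(4); T[:3,:3]=R.from_quat(st["ee_rot"]).as_matrix(); T[:3,3]=st["eef_pos"]; return T
def w2c(n,T=None):
    if n!="wrist": return M[n]["world_to_cam"]
    return np.linalg.inv((pose() if T is None else T)@M[n]["tool_from_camera"])
def proj(n,p,W=None):
    W=w2c(n) if W is None else W
    c=W[:3,:3]@np.asarray(p)+W[:3,3]; s=np.array([c[0],-c[1]])/-c[2]
    s=s*(1+M[n]["k1"]*(s@s)); K=M[n]["camera_matrix"]
    return np.array([K[0,0]*s[0]+K[0,2],K[1,1]*s[1]+K[1,2]])
def ray(n,uv,W=None):
    W=w2c(n) if W is None else W; K=M[n]["camera_matrix"]
    d=np.array([(uv[0]-K[0,2])/K[0,0],(uv[1]-K[1,2])/K[1,1]]); s=d.copy()
    for _ in range(10): s=d/(1+M[n]["k1"]*(s@s))
    v=W[:3,:3].T@np.array([s[0],-s[1],-1]); return -W[:3,:3].T@W[:3,3], v/np.linalg.norm(v)
def atz(n,uv,z,W=None):
    o,v=ray(n,uv,W); return o+v*(z-o[2])/v[2]
def grab(n,name=None):
    T=pose(); im=eyes.grab_frame(n)
    if name: cv2.imwrite(f"pics/{name}.png",im[:,:,::-1])
    return im,w2c(n,T)
E
python3 - <<'E'
from h import *
Z=dict(gauge=0,knob_grip=.055,pointer_tip=.086,clip_blade=.086,readout=0,zero_mouth=.04,zero_top=.034,stylus_grip=.045+.034,stand=0,stand_hole=.045)
for n in ["scene","side","wrist"]:
    im,W=grab(n)
    for t,z in Z.items():
        r=place_of(n,t)
        for d in r[:2]: print(n,t,np.round(d["at"],1),round(d["p"],2),np.round(atz(n,d["at"],z,W),4))
print(state()["time_s"])
E
```

```text
scene gauge [312.  232.1] 0.78 [ 0.592  -0.0578  0.    ]
scene knob_grip [302.5 210.6] 0.77 [ 0.5465 -0.0622  0.055 ]
scene pointer_tip [326.6 245.1] 0.68 [ 0.7101 -0.0792  0.086 ]
scene clip_blade [322.8 228.1] 0.36 [ 0.6548 -0.0578  0.086 ]
scene readout [395.7 167.2] 0.55 [0.4993 0.3183 0.    ]
scene zero_mouth [388.9 153.7] 0.82 [0.4673 0.3092 0.04  ]
scene stylus_grip [231.2 237.5] 0.43 [ 0.5482 -0.2868  0.079 ]
scene stand [234.4 254.5] 0.72 [ 0.5475 -0.2885  0.    ]
scene stand [235.3 244.8] 0.4 [ 0.5172 -0.272   0.    ]
scene stand_hole [234.1 246.4] 0.72 [ 0.5545 -0.286   0.045 ]
side gauge [349.1 225. ] 0.65 [ 0.5948 -0.0625  0.    ]
side knob_grip [333.9 217.6] 0.69 [ 0.5314 -0.0503  0.055 ]
side knob_grip [378.4 192.1] 0.51 [ 0.7677 -0.0359  0.055 ]
side pointer_tip [376.2 192.8] 0.6 [ 0.7211 -0.0663  0.086 ]
side clip_blade [363.8 198. ] 0.57 [ 0.6626 -0.0618  0.086 ]
side clip_blade [386.  262.3] 0.18 [ 0.4681 -0.3486  0.086 ]
side readout [259.7 187.4] 0.58 [0.4955 0.3516 0.    ]
side zero_mouth [259.3 187.9] 0.91 [0.4578 0.2948 0.04  ]
side zero_mouth [377.3 193.4] 0.43 [ 0.7759 -0.024   0.04  ]
side stylus_grip [388.1 242.9] 0.4 [ 0.5472 -0.285   0.079 ]
side stand [434.  295.7] 0.23 [ 0.5448 -0.4794  0.    ]
side stand_hole [386.6 251. ] 0.96 [ 0.547  -0.2826  0.045 ]
wrist gauge [254.7 215.6] 0.96 [ 0.5863 -0.0588  0.    ]
wrist knob_grip [211.6 218.8] 0.76 [ 0.5496 -0.0425  0.055 ]
wrist pointer_tip [355.4 264.1] 0.56 [ 0.7113 -0.0827  0.086 ]
wrist clip_blade [306.7 251.5] 0.58 [ 0.6589 -0.0677  0.086 ]
wrist stand [239.8 356.5] 0.88 [ 0.5474 -0.2925  0.    ]
1.8
```

>>> drive_tool:
  series:
    - [-0.036, -0.014, 0, 0, 0]
    - [-0.036, -0.014, 0, 0, 0]
    - [-0.036, -0.014, 0, 0, 0]
    - [-0.036, -0.014, 0, 0, 0]
    - [-0.036, -0.014, 0, 0, 0]
    - [-0.036, -0.014, 0, 0, 0]
    - [-0.036, -0.014, 0, 0, 0]
    - [-0.036, -0.014, 0, 0, 0]
    - [-0.036, -0.014, 0, 0, 0]
    - [0, 0, 0, 0, 0]

```text
time_s: 2.63
eef_pos: [0.5434, -0.3349, 0.2001]
ee_rot: [0.712, 0.702, -0.003, 0.001]
contact_force: [-1.2, -0.9, -0.7]
opening: 0.044
```

```bash
python3 - <<'E'
from h import *
im,W=grab("wrist","w1"); print(pose().round(4))
for t,z in dict(stylus_grip=.079,stand=0,stand_hole=.045,stylus_tip=.011,gel_jar=0).items():
    for d in place_of("wrist",t)[:2]: print(t,np.round(d["at"],1),round(d["p"],2),np.round(atz("wrist",d["at"],z,W),4))
E
```

```text
[[ 0.0099  1.     -0.0011  0.5458]
 [ 0.9999 -0.0099 -0.003  -0.3302]
 [-0.003  -0.0011 -1.      0.2   ]
 [ 0.      0.      0.      1.    ]]
stylus_grip [324.2 143.2] 0.91 [ 0.546  -0.2901  0.079 ]
stand [323.9 136.2] 0.63 [ 0.5459 -0.2918  0.    ]
gel_jar [426.6  78.1] 0.72 [ 0.6658 -0.2265  0.    ]
```

View pics/w1.png

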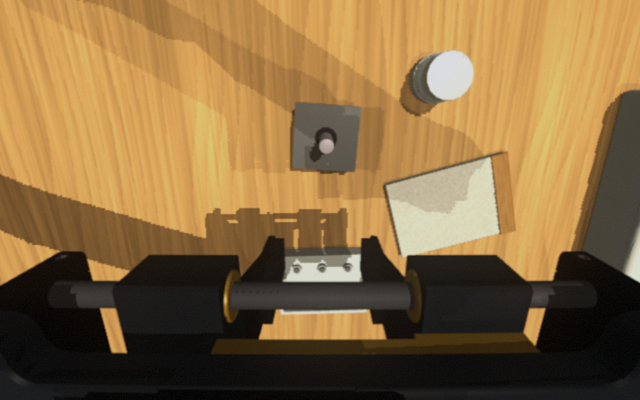

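```bash
python3 - <<'E'
from h import *
im=cv2.imread("pics/w1.png"); c=im[60:220,240:400]; cv2.imwrite("pics/w1c.png",cv2.resize(c,None,fx=3.7,fy=3.7,interpolation=cv2.INTER_CUBIC))
W=w2c("wrist")
print(atz("wrist",(327,146),.109,W))
cs=[atz("wrist",p,.045,W) for p in [(295,103),(359,107),(355,172),(291,170)]]; print(np.round(cs,4),np.mean(cs,0))
print(pose()[:3,3])
E
```

```text
[ 0.55441708 -0.27513198  0.109     ]
[[ 0.5216 -0.2388  0.045 ]
 [ 0.5887 -0.2425  0.045 ]
 [ 0.587  -0.3121  0.045 ]
 [ 0.5157 -0.3101  0.045 ]] [ 0.55325139 -0.2758873   0.045     ]
[ 0.55002959 -0.32201099  0.19980876]
```

View pics/w1c.png

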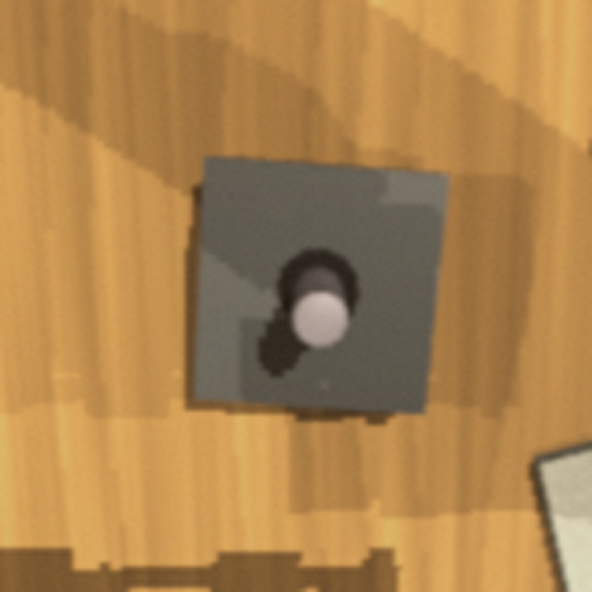

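```bash
python3 - <<'E'
from h import *
im,W=grab("wrist","w2"); print(pose().round(4))
for t,z in dict(stylus_grip=.079,stand=0,stand_hole=.045).items():
    for d in place_of("wrist",t)[:2]: print(t,np.round(d["at"],1),round(d["p"],2),np.round(atz("wrist",d["at"],z,W),4))
print(pose().round(4)[:3,3])
g=cv2.cvtColor(im,cv2.COLOR_RGB2GRAY); c=g[90:220,280:375]
n,l,s,ce=cv2.connectedComponentsWithStats((c>165).astype(np.uint8))
for i in range(1,n):
    if s[i][4]>30: p=ce[i]+[280,90]; print(s[i],p,atz("wrist",p,.109,W).round(4))
c=im[60:220,240:400,::-1]; cv2.imwrite("pics/w2c.png",cv2.resize(c,None,fx=3.7,fy=3.7,interpolation=cv2.INTER_CUBIC))
E
```

```text
[[-3.000e-03  1.000e+00  4.000e-04  5.500e-01]
 [ 1.000e+00  3.000e-03  7.000e-04 -3.221e-01]
 [ 7.000e-04  4.000e-04 -1.000e+00  1.998e-01]
 [ 0.000e+00  0.000e+00  0.000e+00  1.000e+00]]
stylus_grip [424.6  95.1] 0.72 [ 0.646  -0.2311  0.079 ]
stylus_grip [320.8 159.1] 0.55 [ 0.5489 -0.2919  0.079 ]
stand [319.1 145.4] 0.62 [ 0.5465 -0.2886  0.    ]
stand [315.9 284.4] 0.32 [ 0.5422 -0.4846  0.    ]
stand_hole [323.6 152.8] 0.56 [ 0.5518 -0.2908  0.045 ]
stand_hole [423.4  91.4] 0.22 [ 0.6551 -0.2265  0.045 ]
[ 0.5496 -0.3229  0.1999]
[35 65 11  8 57] [320.36842105 158.21052632] [ 0.5486 -0.286   0.109 ]
[  0  84  34  41 801] [294.83770287 195.66791511] [ 0.525  -0.3209  0.109 ]
[ 53 108  13  14  99] [337.95959596 204.83838384] [ 0.5651 -0.3297  0.109 ]
[ 39 113   7  11  34] [322.20588235 207.91176471] [ 0.5504 -0.3328  0.109 ]
[ 66 112  11  18 146] [352.20547945 209.7739726 ] [ 0.5786 -0.3345  0.109 ]
[ 85 112  10  18 167] [369.71856287 211.04191617] [ 0.5951 -0.3357  0.109 ]
```

View pics/w2c.png

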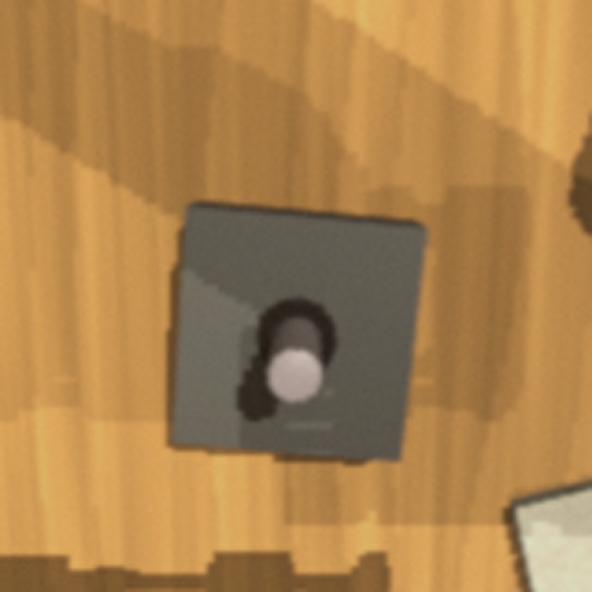

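```bash
python3 - <<'E'
from h import *
T=np.array([[-0.003,1,.0004,.55],[1,.003,.0007,-.3221],[.0007,.0004,-1,.1998],[0,0,0,1]]);W=w2c("wrist",T)
f=lambda u,v:(240+u/3.7,60+v/3.7)
print(atz("wrist",f(294,375),.109,W))
cs=[atz("wrist",f(*p),.045,W) for p in [(188,203),(427,228),(400,460),(168,443)]];print(np.round(cs,4),np.mean(cs,0)); print(atz("wrist",f(297,334),.049,W))
E
```

```text
[ 0.54775351 -0.28892324  0.109     ]
[[ 0.5169 -0.2509  0.045 ]
 [ 0.5855 -0.2576  0.045 ]
 [ 0.5796 -0.3264  0.045 ]
 [ 0.5091 -0.3214  0.045 ]] [ 0.5477702  -0.28908821  0.045     ]
[ 0.5481682  -0.28763497  0.049     ]
```

>>> drive_tool:
  series:
    - [0.012, -0.001, 0.02, 0, 0]
    - [0.012, 0, 0.02, 0, 0]
    - [0.011, 0, 0.02, 0, 0]
    - [0, 0, 0.02, 0, 0]
    - [0, 0, 0.015, 0, 0]
    - [0, 0, 0.015, 0, 0]
    - [0, 0, 0.012, 0, 0]
    - [0, 0, 0.012, 0, 0]
    - [0, 0, 0, 0, 0]
    - [0, 0, 0, 0, 0]

```text
time_s: 3.97
eef_pos: [0.5479, -0.2888, 0.0654]
ee_rot: [0.707, 0.707, -0.0, -0.0]
contact_force: [0.1, -0.4, 0.2]
opening: 0.0437
```

```bash
python3 - <<'E'
from h import *
im,W=grab("wrist","w3"); s=state(); print(s["eef_pos"],s["contact_force"])
print(proj("wrist",(.548,-.288,.109),W))
E
```

```text
[ 0.54843258 -0.28911634  0.06621028] [ 0.15882707  0.1738559  -1.17697698]
[321.85114935 270.8402018 ]
```

View pics/w3.png

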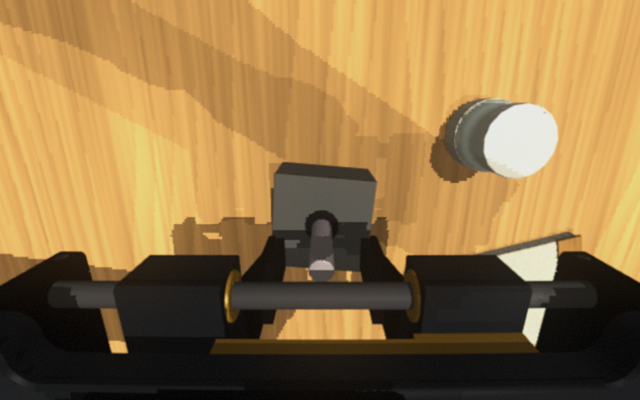

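>>> drive_tool:
  series:
    - [0, 0, 0, 0, 1]
    - [0, 0, 0, 0, 1]
    - [0, 0, 0, 0, 1]
    - [0, 0, 0, 0, 1]
    - [0, 0, 0, 0, 1]
    - [0, 0, 0, 0, 1]

```text
time_s: 4.52
eef_pos: [0.5481, -0.289, 0.066]
ee_rot: [0.707, 0.707, 0.0, 0.0]
contact_force: [-0.1, -0.1, 0.5]
opening: 0.0133
```

>>> drive_tool:
  series:
    - [0, 0, -0.02, 0, 1]
    - [0, 0, -0.03, 0, 1]
    - [0, 0, -0.03, 0, 1]
    - [0.02, -0.003, -0.02, 0, 1]
    - [0.035, -0.006, 0, 0, 1]
    - [0.035, -0.006, 0, 0, 1]
    - [0.035, -0.006, 0, 0, 1]
    - [0.035, -0.006, 0, 0, 1]
    - [0.035, -0.006, 0, 0, 1]
    - [0.035, -0.006, 0, 0, 1]

```text
time_s: 5.35
eef_pos: [0.5083, -0.0574, 0.1659]
ee_rot: [0.707, 0.707, 0.0, 0.0]
contact_force: [0.6, -0.8, -1.4]
opening: 0.0126
```

>>> drive_tool:
  series:
    - [0.035, -0.006, 0, 0, 1]
    - [0.035, -0.006, 0, 0, 1]
    - [0.035, -0.006, 0, 0, 1]
    - [0.035, -0.006, 0, 0, 1]
    - [0.035, -0.006, 0, 0, 1]
    - [0.035, -0.006, 0, 0, 1]
    - [0.035, -0.006, 0, 0, 1]
    - [0.035, 0, 0, 0, 1]
    - [0.025, 0, 0, 0, 1]
    - [0.01, 0, 0, 0, 1]

```text
time_s: 6.18
eef_pos: [0.466, 0.2609, 0.1661]
ee_rot: [0.705, 0.709, 0.001, -0.001]
contact_force: [-0.3, 0.3, 0.4]
opening: 0.0131
```

>>> drive_tool:
  series:
    - [0, 0, 0, 0, 1]
    - [0, 0, 0, 0, 1]
    - [0, 0, 0, 0, 1]
    - [0, 0, 0, 0, 1]

```text
time_s: 6.52
eef_pos: [0.4675, 0.2537, 0.1657]
ee_rot: [0.708, 0.706, -0.0, 0.0]
contact_force: [0.4, -1.4, -0.8]
opening: 0.0131
```

```bash
python3 - <<'E'
from h import *
im,W=grab("wrist","w4"); print(pose().round(4))
for t,z in dict(zero_mouth=.04,zero_top=.034,readout=0).items():
    for d in place_of("wrist",t)[:2]: print(t,np.round(d["at"],1),round(d["p"],2),np.round(atz("wrist",d["at"],z,W),4))
print(pose().round(4)[:3,3],state()["time_s"])
E
```

```text
[[ 2.900e-03  1.000e+00  1.000e-04  4.675e-01]
 [ 1.000e+00 -2.900e-03 -9.000e-04  2.541e-01]
 [-9.000e-04  2.000e-04 -1.000e+00  1.659e-01]
 [ 0.000e+00  0.000e+00  0.000e+00  1.000e+00]]
zero_mouth [319.  137.2] 0.73 [0.4647 0.3044 0.04  ]
zero_top [320.6 132.4] 0.69 [0.4663 0.3086 0.034 ]
readout [345.4 107.8] 0.73 [0.4931 0.3317 0.    ]
[0.4673 0.255  0.1659] 6.7167
```

View pics/w4.png

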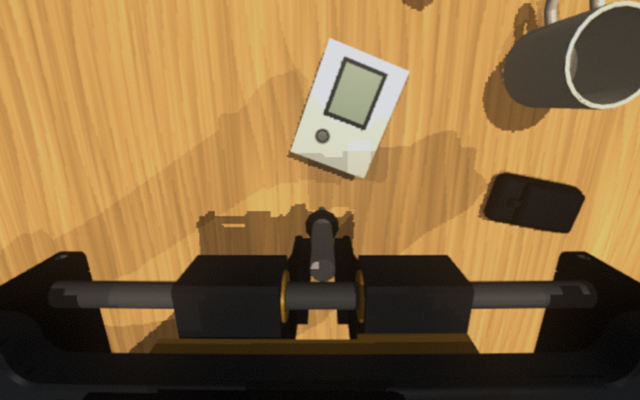

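```bash
python3 - <<'E'
from h import *
T=np.array([[.0029,1,.0001,.4675],[1,-.0029,-.0009,.2541],[-.0009,.0002,-1,.1659],[0,0,0,1]]);W=w2c("wrist",T)
im=cv2.imread("pics/w4.png"); g=cv2.cvtColor(im,cv2.COLOR_BGR2GRAY)
c=g[122:150,308:337]; n,l,s,ce=cv2.connectedComponentsWithStats((c<130).astype(np.uint8))
for i in range(1,n):
    p=ce[i]+[308,122]; print(s[i],p,atz("wrist",p,.04,W).round(4))
cs=np.array([atz("wrist",p,.04,W)[:2] for p in [(331,38),(409,72),(363,179),(290,154)]]);print(cs.round(4))
m=cs.mean(0); ey=((cs[0]+cs[1])-(cs[2]+cs[3]))/2; print(m,np.linalg.norm(ey)); ey/=np.linalg.norm(ey); ex=np.array([ey[1],-ey[0]]); print(m-.015*ex-.03*ey)
cv2.imwrite("pics/w4c.png",cv2.resize(im[110:190,280:360],None,fx=6,fy=6,interpolation=cv2.INTER_CUBIC))
# scene/side pixel check
for q in [(.4665,.3065,.04)]: print(proj("scene",q),proj("side",q))
E
```

```text
[  8   7  13  14 150] [322.06       135.65333333] [0.4678 0.3063 0.04  ]
[[0.476  0.3935]
 [0.549  0.3648]
 [0.5097 0.2624]
 [0.4356 0.2883]]
[0.49259344 0.3272811 ] 0.11119267288323907
[0.46784483 0.3046425 ]
[388.10181982 153.84334595] [259.44633791 185.89694131]
```

View pics/w4c.png

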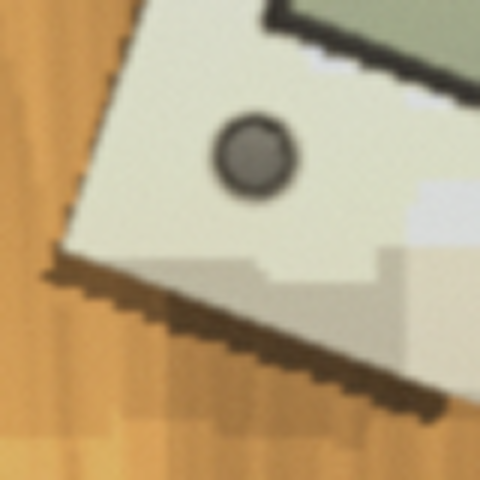

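>>> drive_tool:
  series:
    - [0.02, 0, 0, 0, 1]
    - [0.02, 0, 0.01, 0, 1]
    - [0.011, 0, 0.02, 0, 1]
    - [0, 0, 0.02, 0, 1]
    - [0, 0, 0.01, 0, 1]
    - [0, 0, 0, 0, 1]
    - [0, 0, 0, 0, 1]
    - [0, 0, 0, 0, 1]

```text
time_s: 7.38
eef_pos: [0.4679, 0.3069, 0.1069]
ee_rot: [0.708, 0.707, 0.001, 0.0]
contact_force: [0.5, 0.1, -0.8]
opening: 0.0132
```

```bash
python3 - <<'E'
from h import *
im,W=grab("wrist","w5"); print(pose().round(4))
im2,_=grab("side"); im3,_=grab("scene")
a=cv2.resize(im[150:310,220:420],(800,640)[:2] and (500,400)); b=cv2.resize(im2[140:220,210:310],(500,400),interpolation=cv2.INTER_CUBIC)
cv2.imwrite("pics/w5c.png",cv2.resize(np.hstack([a,b])[:,:,::-1],(800,320)))
print(proj("wrist",(.4675,.306,.04),W),proj("side",(.4675,.306,.04)))
print(state()["eef_pos"],state()["contact_force"])
E
```

```text
[[ 0.001   1.      0.0021  0.468 ]
 [ 1.     -0.001   0.0012  0.3071]
 [ 0.0012  0.0021 -1.      0.1071]
 [ 0.      0.      0.      1.    ]]
[321.2289875  205.91327981] [259.7352203  185.86127912]
[0.46786952 0.30716783 0.10708703] [ 0.05634367 -0.41604026 -0.95790674]
```

View pics/w5c.png

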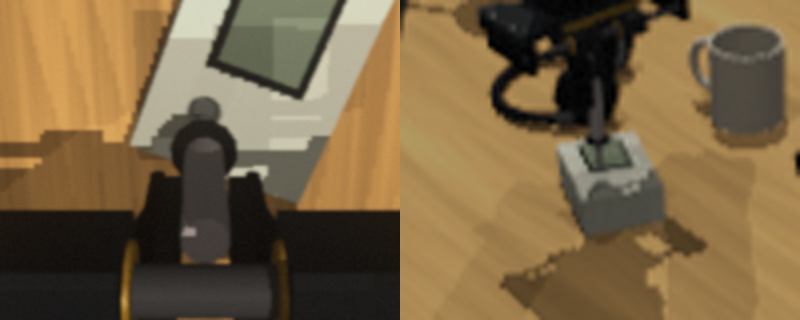

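```bash
python3 - <<'E'
from h import *
T=pose()
for o in [-.043,.017,.021,.055]: print(o,proj("wrist",(T@[0,0,o,1])[:3]))
im=cv2.imread("pics/w5.png"); cv2.imwrite("pics/w5d.png",cv2.resize(im[185:285,280:365],None,fx=6,fy=6,interpolation=cv2.INTER_CUBIC))
E
```

```text
-0.043 [321.70888836 271.63657462]
0.017 [321.8024378  227.19724938]
0.021 [321.80696071 225.05249595]
0.055 [321.8399232  209.43219921]
```

View pics/w5d.png

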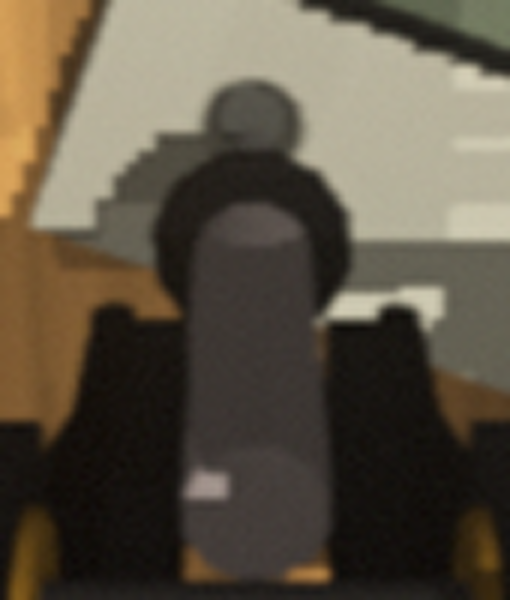

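>>> drive_tool:
  series:
    - [0, 0, 0.008, 0, 1]
    - [0, 0, 0.006, 0, 1]
    - [0, 0, 0.003, 0, 1]
    - [0, 0, 0.002, 0, 1]
    - [0, 0, 0.002, 0, 1]
    - [0, 0, 0.002, 0, 1]
    - [0, 0, 0, 0, 1]
    - [0, 0, 0, 0, 1]

```text
time_s: 8.2
eef_pos: [0.4677, 0.3079, 0.0845]
ee_rot: [0.707, 0.707, 0.001, 0.0]
contact_force: [-1.8, -0.4, 8.8]
opening: 0.0135
```

>>> drive_tool:
  series:
    - [0, 0, 0.001, 0, 1]
    - [0, 0, 0, 0, 1]
    - [0, 0, 0, 0, 1]
    - [0, 0, 0, 0, 1]

```text
time_s: 8.53
eef_pos: [0.468, 0.3083, 0.0844]
ee_rot: [0.707, 0.707, 0.002, 0.0]
contact_force: [-2.8, -1.1, 14.1]
opening: 0.0133
```

```bash
python3 - <<'E'
from h import *
im,W=grab("side"); s=state(); print(s["eef_pos"],s["contact_force"])
for t in ["zero_top","stylus_tip"]: print(place_of("side",t)[:1], proj("side",(.4678,.3078,.03)))
im,W=grab("wrist","w6")
E
```

```text
[0.46804315 0.3083129  0.08433609] [-1.89457384 -0.5346351  14.01179619]
[{'at': [388.7, 261.2], 'p': 0.69}] [259.70104171 187.84423713]
[{'at': [261.7, 186.4], 'p': 0.64}] [259.70104171 187.84423713]
```

View pics/w6.png

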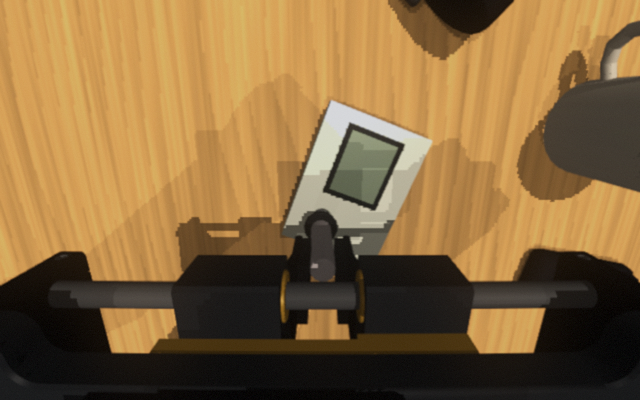

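>>> drive_tool:
  series:
    - [0, 0, -0.01, 0, 1]
    - [0, 0, -0.02, 0, 1]
    - [0, 0, -0.03, 0, 1]
    - [-0.01, 0, -0.02, 0, 1]
    - [-0.035, 0.005, 0, 0, 1]
    - [-0.035, 0.005, 0, 0, 1]
    - [-0.035, 0.005, 0, 0, 1]
    - [-0.035, 0.005, 0, 0, 1]
    - [-0.035, 0.005, 0, 0, 1]
    - [-0.035, 0.005, 0, 0, 1]

```text
time_s: 9.57
eef_pos: [0.4969, 0.0854, 0.162]
ee_rot: [0.707, 0.707, 0.0, 0.0]
contact_force: [0.6, 0.8, 0.0]
opening: 0.013
```

>>> drive_tool:
  series:
    - [-0.035, 0.005, 0, 0, 1]
    - [-0.035, 0.005, 0, 0, 1]
    - [-0.035, 0.005, 0, 0, 1]
    - [-0.035, 0.005, 0, 0, 1]
    - [-0.035, 0.005, 0, 0, 1]
    - [-0.035, 0.005, 0, 0, 1]
    - [-0.035, 0.005, 0, 0, 1]
    - [-0.035, 0.005, 0, 0, 1]
    - [-0.035, 0.005, 0, 0, 1]
    - [-0.03, 0.005, 0, 0, 1]

```text
time_s: 10.4
eef_pos: [0.5467, -0.2608, 0.1618]
ee_rot: [0.708, 0.707, -0.0, 0.0]
contact_force: [0.2, 0.2, -1.5]
opening: 0.0132
```

>>> drive_tool:
  series:
    - [-0.02, 0, 0, 0, 1]
    - [-0.01, 0, 0, 0, 1]
    - [0, 0, 0, 0, 1]
    - [0, 0, 0, 0, 1]
    - [0, 0, 0, 0, 1]
    - [0, 0, 0, 0, 1]

```text
time_s: 10.9
eef_pos: [0.5475, -0.2855, 0.1619]
ee_rot: [0.706, 0.708, 0.0, -0.0]
contact_force: [-0.5, -0.1, -1.2]
opening: 0.0129
```

>>> drive_tool:
  series:
    - [-0.0035, 0.0005, 0.01, 0, 1]
    - [0, 0, 0.02, 0, 1]
    - [0, 0, 0.016, 0, 1]
    - [0, 0, 0.008, 0, 1]
    - [0, 0, 0, 0, 1]
    - [0, 0, 0, 0, 1]
    - [0, 0, 0, 0, 1]

```text
time_s: 11.48
eef_pos: [0.5483, -0.2916, 0.1087]
ee_rot: [0.707, 0.707, 0.0, 0.001]
contact_force: [0.6, -0.4, 0.0]
opening: 0.0131
```

```bash
python3 - <<'E'
from h import *
im,W=grab("wrist","w7"); print(pose()[:3,3].round(4))
im2,_=grab("side"); im3,_=grab("scene")
T=pose()
print("hole pred",proj("wrist",(.548,-.2885,.045),W))
for o in [-.043,.017,.055]: print(o,proj("wrist",(T@[0,0,o,1])[:3],W))
a=cv2.resize(im[170:290,260:385],(400,384)); f=lambda i,c,r: cv2.resize(i[r-24:r+24,c-25:c+25],(400,384),interpolation=cv2.INTER_CUBIC)
u=proj("side",(.548,-.2885,.05)).round().astype(int); v=proj("scene",(.548,-.2885,.05)).round().astype(int); print(u,v)
cv2.imwrite("pics/w7c.png",cv2.resize(np.hstack([a,f(im2,*u),f(im3,*v)])[:,:,::-1],(800,256)))
cv2.imwrite("pics/w7d.png",a[:,:,::-1])
E
```

```text
[ 0.5484 -0.2917  0.1089]
hole pred [321.41952076 202.57156945]
-0.043 [321.55692734 272.11204598]
0.017 [321.71879424 227.52345968]
0.055 [321.78357443 209.70628451]
[388 251] [232 244]
```

View pics/w7c.png

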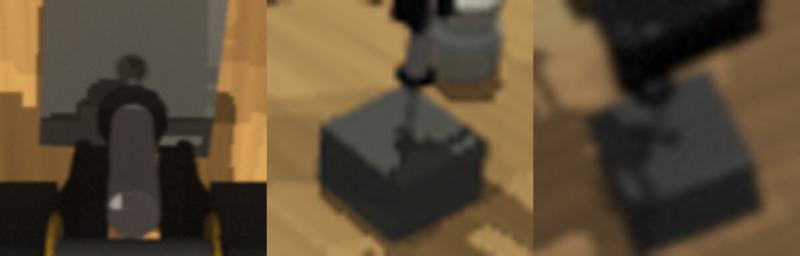

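View pics/w7d.png

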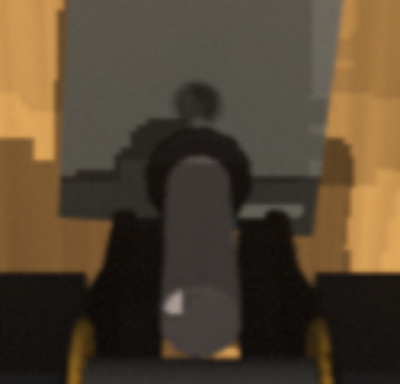

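>>> drive_tool:
  series:
    - [0.003, 0, 0, 0, 1]
    - [0, 0, 0.004, 0, 1]
    - [0, 0, 0.006, 0, 1]
    - [0, 0, 0, 0, 1]
    - [0, 0, 0, 0, 1]

```text
time_s: 12.05
eef_pos: [0.547, -0.2882, 0.0971]
ee_rot: [0.707, 0.707, -0.0, -0.001]
contact_force: [0.7, -0.5, -1.2]
opening: 0.0131
```

Tip about 3 mm inside the hole, with no contact force. Continue down.

>>> drive_tool:
  series:
    - [0, 0.0005, 0.008, 0, 1]
    - [0, 0, 0.008, 0, 1]
    - [0, 0, 0.006, 0, 1]
    - [0, 0, 0.004, 0, 1]
    - [0, 0, 0.002, 0, 1]
    - [0, 0, 0, 0, 1]
    - [0, 0, 0, 0, 1]

```text
time_s: 12.63
eef_pos: [0.5481, -0.2885, 0.0698]
ee_rot: [0.707, 0.707, 0.0, -0.0]
contact_force: [-0.3, -0.6, -1.4]
opening: 0.013
```

>>> drive_tool:
  series:
    - [0, 0, 0.002, 0, 1]
    - [0, 0, 0.0015, 0, 1]
    - [0, 0, 0.001, 0, 1]
    - [0, 0, 0, 0, 1]
    - [0, 0, 0, 0, 1]

```text
time_s: 13.05
eef_pos: [0.5483, -0.2886, 0.066]
ee_rot: [0.707, 0.707, 0.0, 0.0]
contact_force: [-0.9, 0.0, 4.0]
opening: 0.013
```

>>> drive_tool:
  series:
    - [0, 0, 0.0005, 0, 1]
    - [0, 0, 0, 0, 0.3]
    - [0, 0, 0, 0, 0]
    - [0, 0, 0, 0, 0]
    - [0, 0, 0, 0, 0]
    - [0, 0, 0, 0, 0]

```text
time_s: 13.55
eef_pos: [0.5479, -0.2883, 0.0645]
ee_rot: [0.707, 0.707, -0.0, -0.0]
contact_force: [0.4, -0.1, 0.2]
opening: 0.038
```

```bash
python3 - <<'E'
from h import *
im,W=grab("wrist","w8"); im2,_=grab("side"); s=state(); print(s["eef_pos"],s["contact_force"],s["opening"])
print(proj("wrist",(.548,-.2885,.109),W), proj("wrist",(.548,-.2885,.049),W))
u=proj("side",(.548,-.2885,.05)).round().astype(int)
a=cv2.resize(im[170:290,260:385],(400,384)); b=cv2.resize(im2[u[1]-24:u[1]+24,u[0]-25:u[0]+25],(400,384),interpolation=cv2.INTER_CUBIC)
cv2.imwrite("pics/w8c.png",np.hstack([a,b])[:,:,::-1])
E
```

```text
[ 0.54795161 -0.28840028  0.06461732] [-0.40127995  0.06705412 -0.41441964] 0.04106802997847892
[321.86751785 273.37982329] [321.94708328 228.21745023]
```

View pics/w8c.png

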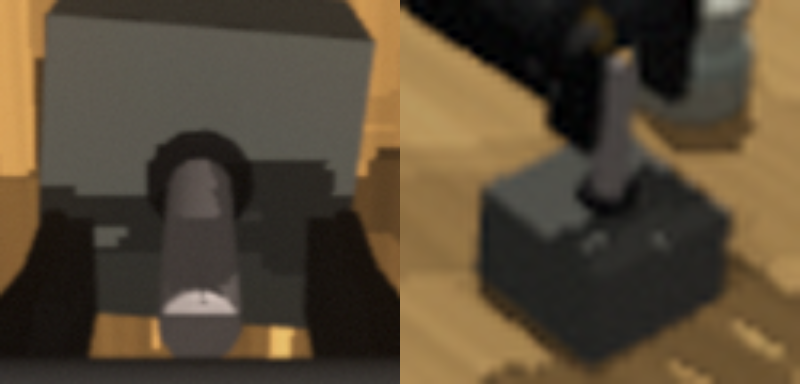

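>>> drive_tool:
  series:
    - [0, 0, -0.015, 0, 0]
    - [0, 0, -0.03, 0, 0]
    - [0, 0, -0.035, 0, 0]
    - [0.02, 0.01, -0.015, 0, 0]
    - [0.03, 0.02, 0, 0, 0]
    - [0.03, 0.02, 0, 0, 0]
    - [0.03, 0.02, 0.01, 0, 0]
    - [0.03, 0.02, 0.01, 0, 0]
    - [0.018, 0.017, 0.01, 0, 0]
    - [0, 0, 0, 0, 0]

```text
time_s: 14.48
eef_pos: [0.6573, -0.122, 0.1274]
ee_rot: [0.704, 0.711, 0.001, -0.002]
contact_force: [-0.7, -0.0, -0.1]
opening: 0.0435
```

>>> drive_tool:
  series:
    - [0, 0, 0, 0, 0]
    - [0, 0, 0, 0, 0]
    - [0, 0, 0, 0, 0]
    - [0, 0, 0, 0, 0]

```text
time_s: 14.82
eef_pos: [0.6546, -0.1325, 0.1305]
ee_rot: [0.708, 0.706, -0.0, 0.001]
contact_force: [0.4, -0.2, 0.5]
opening: 0.0434
```

```bash
python3 - <<'E'
from h import *
im,W=grab("wrist","w9"); T=pose(); print(T.round(4)); np.save("T9.npy",T)
for t,z in dict(gauge=0,knob_grip=.055,pointer_tip=.086,clip_blade=.086).items():
    for d in place_of("wrist",t)[:2]: print(t,np.round(d["at"],1),round(d["p"],2),np.round(atz("wrist",d["at"],z,W),4))
print(pose()[:3,3], state()["q"])
E
```

```text
[[ 2.400e-03  1.000e+00  8.000e-04  6.547e-01]
 [ 1.000e+00 -2.400e-03 -7.000e-04 -1.322e-01]
 [-7.000e-04  8.000e-04 -1.000e+00  1.305e-01]
 [ 0.000e+00  0.000e+00  0.000e+00  1.000e+00]]
gauge [255.  111.7] 0.9 [ 0.5893 -0.0574  0.    ]
gauge [326.4 127.7] 0.46 [ 0.6593 -0.0729  0.    ]
knob_grip [183.7  98.8] 0.92 [ 0.5442 -0.0457  0.055 ]
pointer_tip [397.4 154.2] 0.74 [ 0.7106 -0.0857  0.086 ]
clip_blade [329.2 127.9] 0.96 [ 0.6601 -0.0667  0.086 ]
clip_blade [334.6 267.3] 0.73 [ 0.6651 -0.1798  0.086 ]
[ 0.65489462 -0.13100017  0.13016339] [ 0.1502006   0.51660503 -0.0227992   1.62401514  0.01342104  1.00065323
  0.12236545]
```

View pics/w9.png

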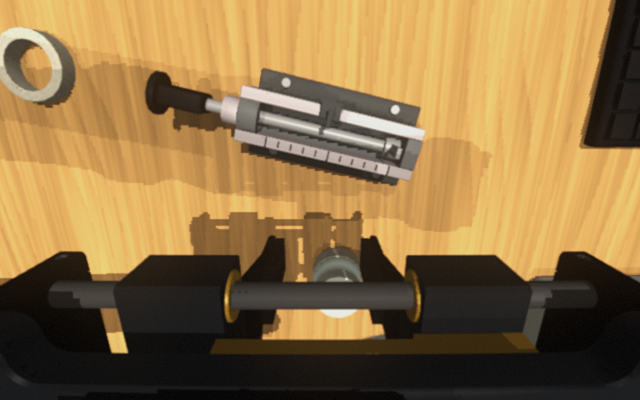

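```bash
python3 - <<'E'
from h import *
im=cv2.imread("pics/w9.png"); cv2.imwrite("pics/w9c.png",cv2.resize(im[85:185,295:425],None,fx=6,fy=6,interpolation=cv2.INTER_CUBIC))
cv2.imwrite("pics/w9k.png",cv2.resize(im[60:140,135:265],None,fx=6,fy=6,interpolation=cv2.INTER_CUBIC))
E
```

```text
(no output)
```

View pics/w9c.png

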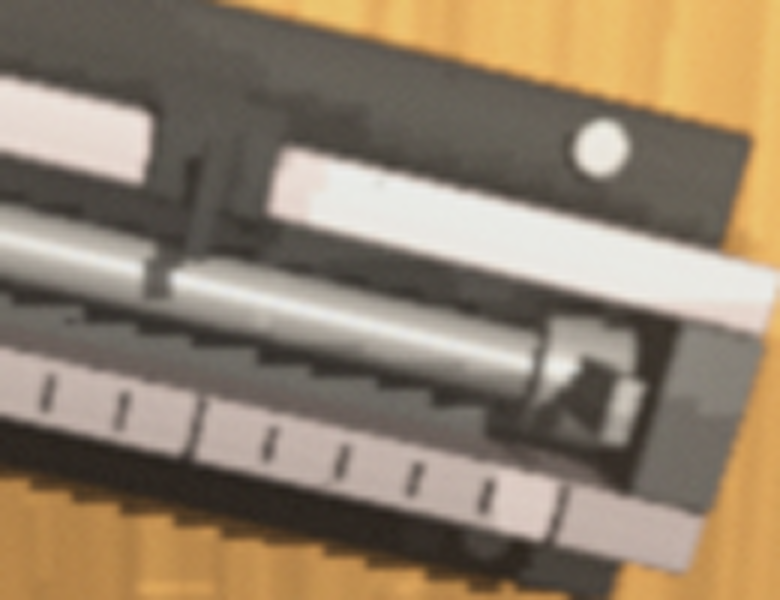

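View pics/w9k.png

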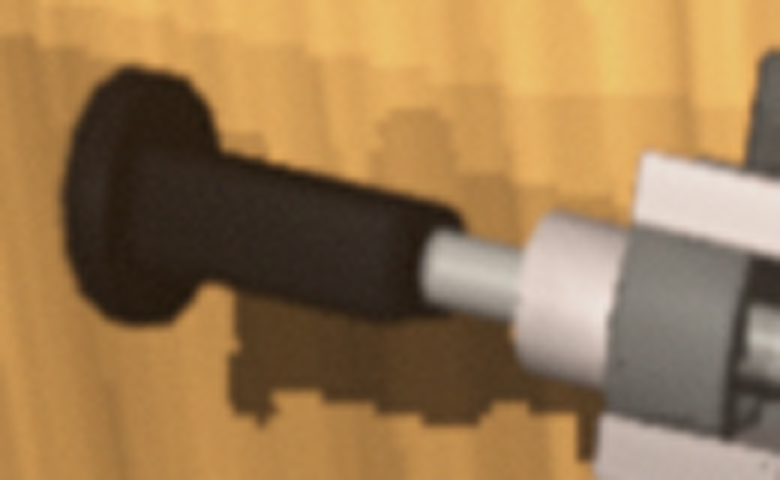

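>>> drive_tool:
  series:
    - [0.005, 0.015, 0.015, 0, 0]
    - [0, 0.015, 0.015, 0, 0]
    - [0, 0, 0, 0, 0]
    - [0, 0, 0, 0, 0]
    - [0, 0, 0, 0, 0]
    - [0, 0, 0, 0, 0]
    - [0, 0, 0, 0, 0]

```text
time_s: 15.65
eef_pos: [0.685, -0.1259, 0.101]
ee_rot: [0.707, 0.707, 0.0, 0.001]
contact_force: [-0.9, 0.1, 0.1]
opening: 0.0437
```

```bash
python3 - <<'E'
from h import *
im,W=grab("wrist","w10"); T=pose(); print(T.round(4)); np.save("T10.npy",T)
for t,z in dict(gauge=0,pointer_tip=.086,clip_blade=.086).items():
    for d in place_of("wrist",t)[:2]: print(t,np.round(d["at"],1),round(d["p"],2),np.round(atz("wrist",d["at"],z,W),4))
print(pose()[:3,3])
print(proj("wrist",(.66,-.07,.086),W),proj("wrist",(.711,-.084,.086),W))
cv2.imwrite("pics/w10c.png",cv2.resize(im[75:185,265:385,::-1],None,fx=6.5,fy=5.4,interpolation=cv2.INTER_CUBIC))
E
```

```text
[[ 5.000e-04  1.000e+00  1.300e-03  6.850e-01]
 [ 1.000e+00 -5.000e-04 -2.000e-04 -1.258e-01]
 [-2.000e-04  1.300e-03 -1.000e+00  1.009e-01]
 [ 0.000e+00  0.000e+00  0.000e+00  1.000e+00]]
gauge [213.6 119.5] 0.67 [ 0.5883 -0.0568  0.    ]
pointer_tip [362.1 172.2] 0.73 [ 0.7114 -0.0863  0.086 ]
clip_blade [279.5 141.5] 0.89 [ 0.6581 -0.0664  0.086 ]
[ 0.68500758 -0.12555787  0.10045146]
[282.71881773 147.23706185] [361.6251829  168.79968103]
```

View pics/w10.png

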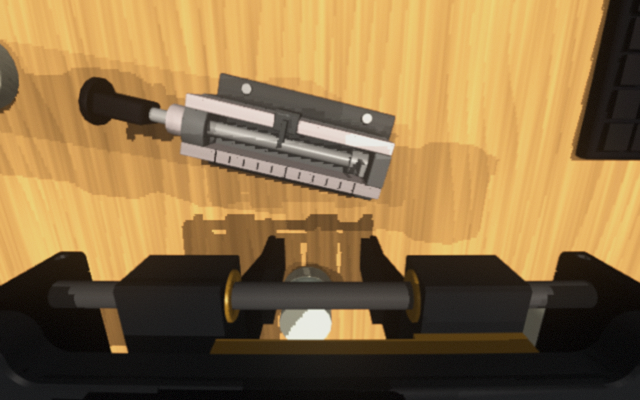

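View pics/w10c.png

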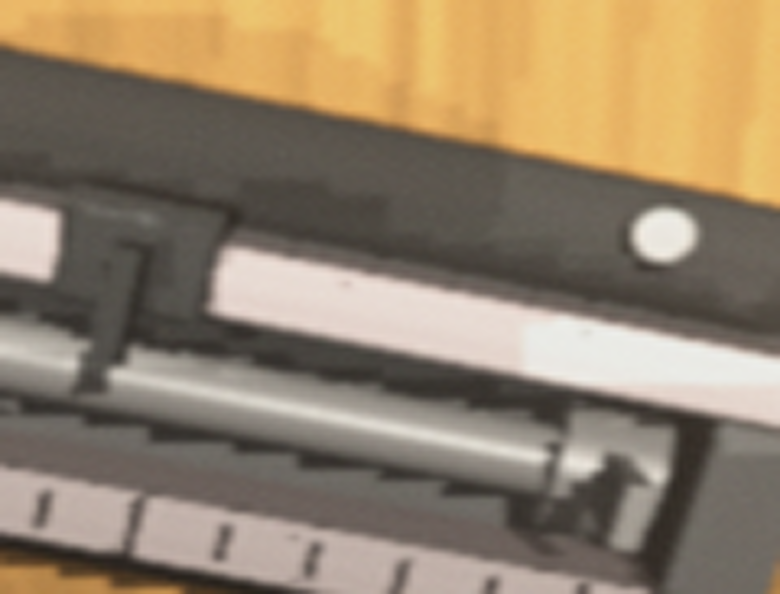

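```bash
python3 - <<'E'
from h import *
a=cv2.imread("pics/w9.png"); b=cv2.imread("pics/w10.png")
def c(im,u,v): return cv2.resize(im[v-14:v+14,u-19:u+19],None,fx=10.5,fy=10.5,interpolation=cv2.INTER_CUBIC)
o=np.vstack([np.hstack([c(a,329,120),c(a,396,150)]),np.hstack([c(b,282,134),c(b,360,166)])])
cv2.imwrite("pics/z.png",cv2.convertScaleAbs(o,alpha=1.6)); print(o.shape)
E
```

```text
(588, 798, 3)
```

View pics/z.png

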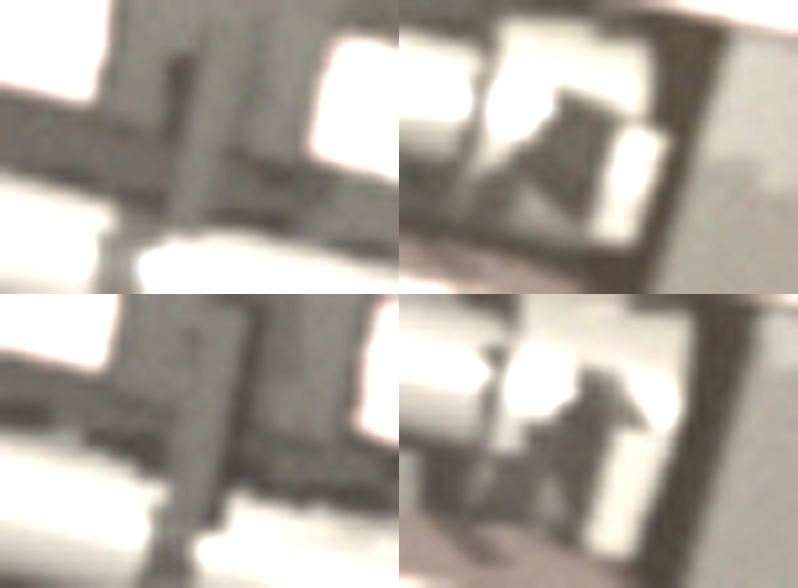

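```bash
python3 - <<'E'
from h import *
f9=lambda u,v:(u,v)
W9=w2c("wrist",np.load("T9.npy"));W10=w2c("wrist",np.load("T10.npy"))
P=[atz("wrist",(398.8,153.7),.086,W9),atz("wrist",(362.5,170.9),.086,W10)]
C=[atz("wrist",(328.4,127.5),.086,W9),atz("wrist",(281.6,142.0),.086,W10)]
# gauge axis: right wall upper edge far side in w9 full res & base plate bolt holes
B9=[(286,82.5),(395,109.5)]; B10=[(246.5,88.5),(367,118)]
for B,W in((B9,W9),(B10,W10)):
    q=[atz("wrist",p,.008,W) for p in B]; d=(q[1]-q[0])[:2]; print("bolts",q[0][:2].round(4),np.linalg.norm(d).round(4),np.degrees(np.arctan2(d[1],d[0])))
# knob tip & mouth axis in w9: disc outer? use knob network & pointer
k=atz("wrist",(183.7,98.8),.055,W9); d=(P[0]-k)[:2]; print("knob",k,np.linalg.norm(d),np.degrees(np.arctan2(d[1],d[0])))
for p,c in zip(P,C):
    for a in (-11,-12,-13,-14):
        ex=np.array([np.cos(np.radians(a)),np.sin(np.radians(a))]); print(p.round(4),c.round(4),a,((p-c)[:2]@ex).round(5), "knob from pointer", (p[:2]-.171*ex).round(4))
E
```

```text
bolts [ 0.6216 -0.0308] 0.1058 -13.245636204577304
bolts [ 0.6214 -0.0309] 0.1056 -13.243638858779613
knob [ 0.54422237 -0.04547372  0.055     ] 0.1721034047123681 -13.302381049429764
[ 0.7117 -0.0851  0.086 ] [ 0.6595 -0.0661  0.086 ] -11 0.05483 knob from pointer [ 0.5438 -0.0524]
[ 0.7117 -0.0851  0.086 ] [ 0.6595 -0.0661  0.086 ] -12 0.05497 knob from pointer [ 0.5444 -0.0495]
[ 0.7117 -0.0851  0.086 ] [ 0.6595 -0.0661  0.086 ] -13 0.0551 knob from pointer [ 0.5451 -0.0466]
[ 0.7117 -0.0851  0.086 ] [ 0.6595 -0.0661  0.086 ] -14 0.05521 knob from pointer [ 0.5458 -0.0437]
[ 0.7116 -0.0853  0.086 ] [ 0.6594 -0.0666  0.086 ] -11 0.05481 knob from pointer [ 0.5438 -0.0526]
[ 0.7116 -0.0853  0.086 ] [ 0.6594 -0.0666  0.086 ] -12 0.05495 knob from pointer [ 0.5444 -0.0497]
[ 0.7116 -0.0853  0.086 ] [ 0.6594 -0.0666  0.086 ] -13 0.05507 knob from pointer [ 0.545  -0.0468]
[ 0.7116 -0.0853  0.086 ] [ 0.6594 -0.0666  0.086 ] -14 0.05517 knob from pointer [ 0.5457 -0.0439]
```

>>> drive_tool:
  series:
    - [0, 0, -0.01, -1, 0]
    - [0, 0, -0.015, -1.1, 0]
    - [0, 0, -0.015, -1.1, 0]
    - [0, 0, -0.01, -1.1, 0]
    - [0, 0, 0, -1.1, 0]
    - [0, 0, 0, -1.1, 0]
    - [0, 0, 0, -1.1, 0]
    - [0, 0, 0, -1.1, 0]
    - [0, 0, 0, -1.1, 0]
    - [0, 0, 0, -1.1, 0]

```text
time_s: 16.68
eef_pos: [0.6849, -0.1256, 0.1501]
ee_rot: [0.21, 0.978, -0.0, 0.0]
contact_force: [-0.2, -0.4, -0.7]
opening: 0.0436
```

>>> drive_tool:
  series:
    - [0, 0, 0, -1.1, 0]
    - [0, 0, 0, -0.9, 0]
    - [0.03, 0.01, 0, 0, 0]
    - [0.035, 0.01, 0, 0, 0]
    - [0.035, 0.01, 0, 0, 0]
    - [0.03, 0.01, 0, 0, 0]
    - [0.015, 0.006, 0, 0, 0]
    - [0, 0, 0, 0, 0]
    - [0, 0, 0, 0, 0]
    - [0, 0, 0, 0, 0]

```text
time_s: 17.52
eef_pos: [0.5546, -0.0498, 0.1503]
ee_rot: [0.11, 0.994, -0.0, 0.001]
contact_force: [-1.3, -0.6, -0.7]
opening: 0.0433
```

```bash
cat > rel.py <<'E'
from h import *
T=pose(); ex=np.array([.9734,-.2292,0])
k=np.array([.5452,-.0459,.036])
print(T[:3,3].round(4),"tool x ang",np.degrees(np.arctan2(T[1,0],T[0,0])).round(2),"shift",(T[:3,:3].T@(k-T[:3,3])).round(4),state()["contact_force"].round(1),state()["opening"],state()["time_s"])
E
python3 rel.py; python3 - <<'E'
from h import *
im,W=grab("wrist","w11"); print(proj("wrist",(.5452,-.0459,.068),W))
E
```

```text
[ 0.5546 -0.0498  0.1503] tool x ang 167.34 shift [0.0103 0.0018 0.1143] [-1.3 -0.6 -0.7] 0.04329455230127875 17.5167
[324.07367362 188.38242243]
```

View pics/w11.png

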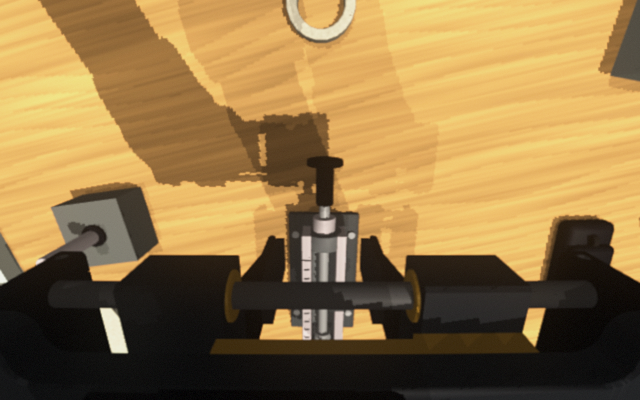

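>>> drive_tool:
  series:
    - [0.01, 0.002, 0.01, 0.1, 0]
    - [0, 0, 0.025, 0, 0]
    - [0, 0, 0.025, 0, 0]
    - [0, 0, 0, 0, 0]
    - [0, 0, 0, 0, 0]
    - [0, 0, 0, 0, 0]
    - [0, 0, 0, 0, 0]

```text
time_s: 18.15
eef_pos: [0.5458, -0.045, 0.0913]
ee_rot: [0.115, 0.993, 0.0, 0.001]
contact_force: [-0.4, 0.5, 0.2]
opening: 0.0435
```

```bash
python3 rel.py; python3 - <<'E'
from h import *
im,W=grab("wrist","w12"); print(proj("wrist",(.5452,-.0459,.068),W))
E
```

```text
[ 0.5458 -0.045   0.0913] tool x ang 166.77 shift [ 0.0006 -0.0011  0.0553] [-0.4  0.5  0.2] 0.04347562892397153 18.15
[320.65732133 223.06034593]
```

View pics/w12.png

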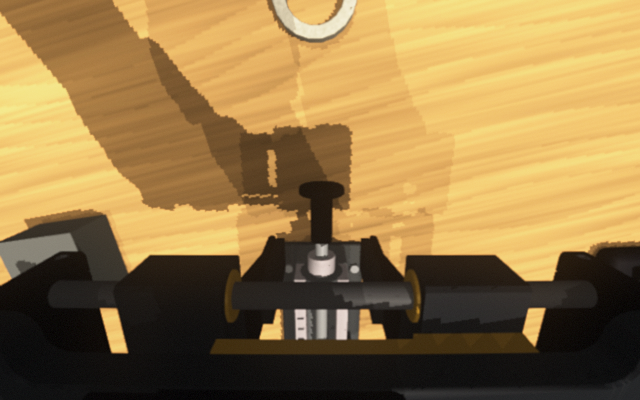

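>>> drive_tool:
  series:
    - [0, -0.001, 0.015, 0, 0]
    - [0, 0, 0.015, 0, 0]
    - [0, 0, 0.015, 0, 0]
    - [0, 0, 0.01, 0, 0]
    - [0, 0, 0, 0, 0]
    - [0, 0, 0, 0, 0]
    - [0, 0, 0, 0, 0]

```text
time_s: 18.78
eef_pos: [0.5449, -0.0457, 0.0359]
ee_rot: [0.115, 0.993, 0.0, 0.001]
contact_force: [-0.0, 0.3, 1.3]
opening: 0.0436
```

```bash
python3 rel.py
```

```text
[ 0.5449 -0.0457  0.0359] tool x ang 166.81 shift [-0.0003 -0.0002 -0.0001] [-0.   0.3  1.3] 0.04364470567127771 18.7833
```

>>> drive_tool:
  series:
    - [0, 0, 0, 0, 1]
    - [0, 0, 0, 0, 1]
    - [0, 0, 0, 0, 1]
    - [0, 0, 0, 0, 1]
    - [0, 0, 0, 0, 1]
    - [0, 0, 0, 0, 1]
    - [0, 0, 0, 0, 1]

```text
time_s: 19.37
eef_pos: [0.5442, -0.0454, 0.035]
ee_rot: [0.115, 0.993, 0.0, 0.0]
contact_force: [-0.2, 1.1, 1.3]
opening: 0.0157
```

```bash
python3 - <<'E'
from h import *
s=state(); print(s["eef_pos"],s["opening"],s["contact_force"]); np.save("grip0.npy",pose())
for n in("side","scene"):
    im,W=grab(n,n+"_g0"); cs={}
    for t in("pointer_tip","clip_blade","knob_grip"):
        print(n,t,place_of(n,t)[:2])
E
```

```text
[ 0.54418666 -0.04539046  0.0350278 ] 0.015672633029851113 [-0.23186684  1.0929826   1.30815963]
side pointer_tip [{'at': [386.0, 263.2], 'p': 0.55}, {'at': [321.0, 182.1], 'p': 0.54}]
side clip_blade []
side knob_grip [{'at': [334.0, 216.9], 'p': 0.5}]
scene pointer_tip [{'at': [327.2, 246.1], 'p': 0.71}, {'at': [388.8, 152.9], 'p': 0.27}]
scene clip_blade []
scene knob_grip [{'at': [302.7, 209.1], 'p': 0.76}]
```

>>> drive_tool:
  series:
    - [0.003, 0, 0, 0, 1]
    - [0.006, 0, 0, 0, 1]
    - [0.008, 0, 0, 0, 1]
    - [0.008, 0, 0, 0, 1]
    - [0.008, 0, 0, 0, 1]
    - [0.008, 0, 0, 0, 1]
    - [0.006, 0, 0, 0, 1]
    - [0.004, 0, 0, 0, 1]
    - [0.003, 0, 0, 0, 1]
    - [0, 0, 0, 0, 1]

```text
time_s: 20.6
eef_pos: [0.4938, -0.0334, 0.0351]
ee_rot: [0.115, 0.993, 0.001, 0.003]
contact_force: [6.8, 0.9, -7.2]
opening: 0.0154
```

>>> drive_tool:
  series:
    - [0, 0, 0, 0, 1]
    - [0, 0, 0, 0, 1]
    - [0, 0, 0, 0, 1]
    - [0, 0, 0, 0, 1]

```text
time_s: 20.93
eef_pos: [0.4944, -0.0335, 0.0351]
ee_rot: [0.115, 0.993, 0.001, 0.003]
contact_force: [7.2, 1.0, -6.0]
opening: 0.0158
```

```bash
cat > pull.py <<'E'
from h import *
ex=np.array([.9734,-.2292,0]); P0=np.load("grip0.npy")[:3,3]
import sys
r=[]
for i in range(3):
    s=state(); r.append(s["eef_pos"]); f=s["contact_force"]
    if i<2: im,W=grab("scene" if i else "side",f"{'scene' if i else 'side'}_{sys.argv[1]}")
d=np.mean(r,0)-P0; print("drawn",-d@ex,[round(-(q-P0)@ex,5) for q in r],"lat",d@[.2292,.9734,0],d[2],"f",f.round(1),"ang",np.degrees(np.arctan2(pose()[1,0],pose()[0,0])),s["opening"],s["time_s"])
E
python3 pull.py g1
```

```text
drawn 0.05114864005845917 [np.float64(0.05117), np.float64(0.05115), np.float64(0.05113)] lat 0.00014673135055282908 4.982779911651136e-05 f [ 7.7  0.2 -7.2] ang 166.80146090872068 0.015829087039528324 21.0333
```

>>> drive_tool:
  series:
    - [0.002, 0, 0, 0, 1]
    - [0.002, 0, 0, 0, 1]
    - [0, 0, 0, 0, 1]
    - [0, 0, 0, 0, 1]
    - [0, 0, 0, 0, 1]

```text
time_s: 21.45
eef_pos: [0.4906, -0.0326, 0.0351]
ee_rot: [0.115, 0.993, 0.001, 0.003]
contact_force: [8.1, 0.1, -5.9]
opening: 0.0151
```

```bash
python3 pull.py g2; python3 - <<'E'
from h import *
o=[]
ex=np.array([.9734,-.2292,0]); P=np.array([.7116,-.0852,.086]); C=np.array([.6595,-.0664,.086])
for n in("side","scene"):
  row=[]
  for k in("g0","g2"):
    im=cv2.imread(f"pics/{n}_{k}.png"); m=proj(n,(.67,-.07,.07)).round().astype(int)
    row.append(cv2.resize(im[m[1]-19:m[1]+19,m[0]-25:m[0]+25],(400,300),interpolation=cv2.INTER_CUBIC))
  o.append(np.hstack(row)); f=lambda q:((proj(n,q)-m+[25,19])*[8,300/38]).round()
  print(n,"P home",f(P),"P drawn",f(P-.0551*ex),"C",f(C))
cv2.imwrite("pics/cmp.png",np.vstack(o))
E
```

```text
drawn 0.05502881671271734 [np.float64(0.05504), np.float64(0.05502), np.float64(0.05502)] lat 0.00017555482198843055 4.664299149891721e-05 f [ 7.7  1.3 -7.4] ang 166.80198395018246 0.015504117252326585 21.55
side P home [290. 102.] P drawn [184. 132.] C [177. 125.]
scene P home [224. 224.] P drawn [174. 103.] C [192.  99.]
```

View pics/cmp.png

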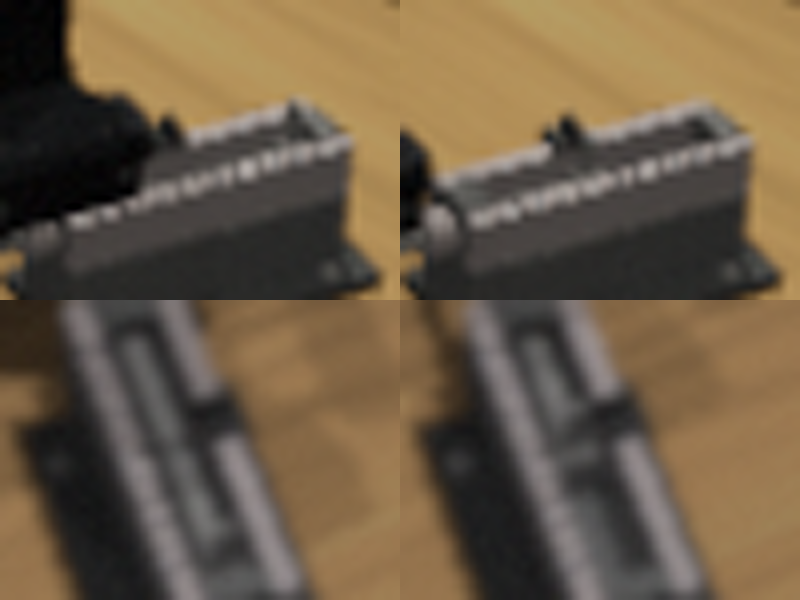

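```bash
python3 - <<'E'
from h import *
o=[]
m=proj("side",(.66,-.068,.08)).round().astype(int); print(m)
for k in("g0","g2"):
    im=cv2.imread(f"pics/side_{k}.png"); 
    o.append(cv2.convertScaleAbs(cv2.resize(im[m[1]-12:m[1]+12,m[0]-12:m[0]+12],(400,400),interpolation=cv2.INTER_CUBIC),alpha=1.8))
cv2.imwrite("pics/cmp2.png",np.hstack(o))
o=[];m=proj("scene",(.66,-.068,.08)).round().astype(int); print(m)
for k in("g0","g2"):
    im=cv2.imread(f"pics/scene_{k}.png"); 
    o.append(cv2.convertScaleAbs(cv2.resize(im[m[1]-12:m[1]+12,m[0]-12:m[0]+12],(400,400),interpolation=cv2.INTER_CUBIC),alpha=1.8))
cv2.imwrite("pics/cmp3.png",np.hstack(o))
E
```

```text
[364 200]
[321 232]
```

View pics/cmp2.png

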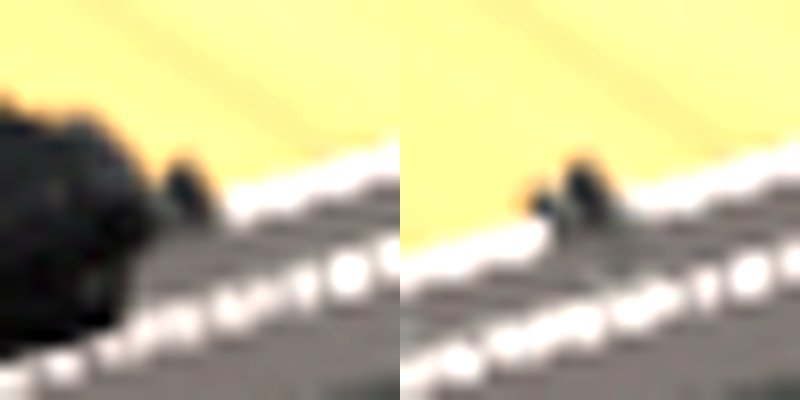

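View pics/cmp3.png

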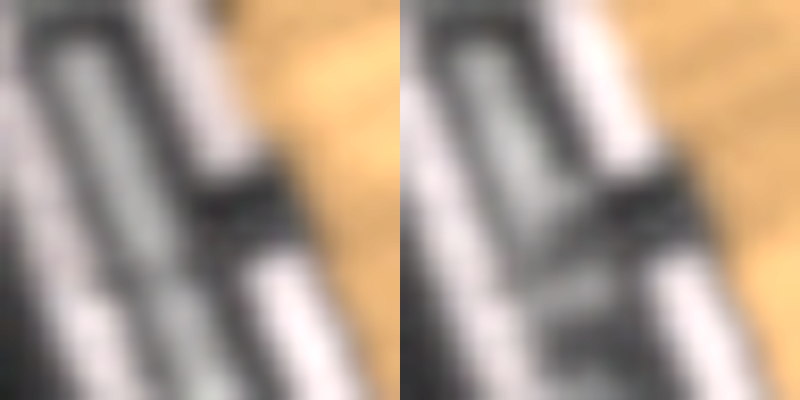

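```bash
python3 - <<'E'
from h import *
T=pose(); im,W=grab("wrist","w13"); np.save("T13.npy",T)
for t in("knob_grip","pointer_tip","clip_blade"):
    print(t,place_of("wrist",t)[:1])
eyes.grab_frame("side")
for t in("pointer_tip","clip_blade"): print("side",t,place_of("side",t)[:2])
ex=np.array([.9734,-.2292,0]); k=np.array([.5452,-.0459,.055])
for dr in (0.053,.0551,.057):
    for z in(.072,):
        print(dr,[proj("wrist",k-(dr+o)*ex+[0,0,z-.055],W).round(1) for o in(.018,.024)])
E
```

```text
knob_grip [{'at': [323.1, 252.1], 'p': 0.56}]
pointer_tip [{'at': [322.4, 249.4], 'p': 0.66}]
clip_blade []
side pointer_tip [{'at': [261.9, 187.8], 'p': 0.17}]
side clip_blade []
0.053 [array([321.5, 240.6]), array([321.5, 229.9])]
0.0551 [array([321.5, 236.9]), array([321.5, 226.1])]
0.057 [array([321.5, 233.5]), array([321.5, 222.7])]
```

View pics/w13.png

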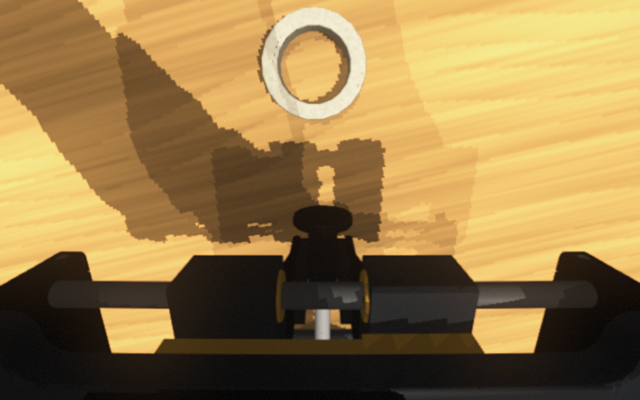

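```bash
python3 - <<'E'
from h import *
a=cv2.imread("pics/w12.png")[172:210,296:346]; b=cv2.imread("pics/w13.png")[200:246,296:346]
f=lambda c:cv2.convertScaleAbs(cv2.resize(c,None,fx=8,fy=8,interpolation=cv2.INTER_CUBIC),alpha=2.5)
x,y=f(a),f(b); x=cv2.copyMakeBorder(x,0,y.shape[0]-x.shape[0],0,0,cv2.BORDER_CONSTANT); cv2.imwrite("pics/d.png",np.hstack([x,y]))
# w12 pose approx
c=np.cos;th=np.radians(166.77)
T=np.eye(4);T[:3,:3]=np.array([[c(th),np.sin(th),0],[np.sin(th),-c(th),0],[0,0,-1]]);T[:3,3]=[.5458,-.045,.0913]
ex=np.array([.9734,-.2292,0]); k=np.array([.5452,-.0459,.055]); W=w2c("wrist",T);W13=w2c("wrist",np.load("T13.npy"))
for nm,WW,dr in(("w12",W,0),("w13",W13,.0551)): 
  print(nm,[(n,proj("wrist",k-(dr+o)*ex+[0,0,dz],WW).round(1)) for n,o,dz in(("in top",.018,.017),("out top",.024,.017),("out ctr",.024,0),("out bot",.024,-.017))])
E
```

```text
w12 [('in top', array([320.7, 201. ])), ('out top', array([320.7, 192.6])), ('out ctr', array([320.8, 186.2])), ('out bot', array([320.9, 180.7]))]
w13 [('in top', array([321.5, 236.9])), ('out top', array([321.5, 226.1])), ('out ctr', array([321.5, 214.5])), ('out bot', array([321.5, 204.9]))]
```

View pics/d.png

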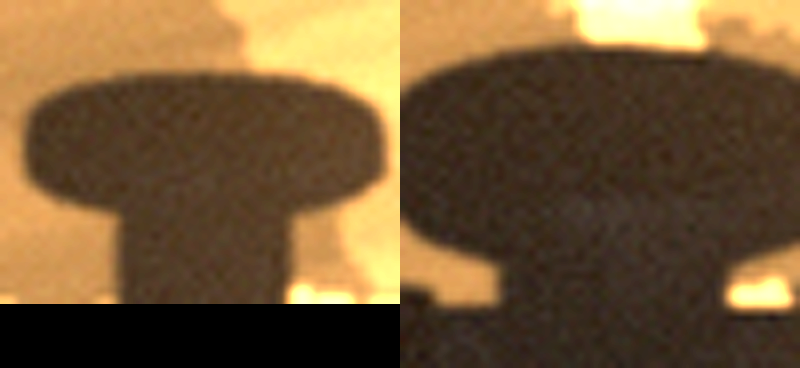

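```bash
python3 -c "
from h import *
s=state();print(s['eef_pos'],s['contact_force'],s['opening'],s['time_s']);print(job.close_job())"
```

```text
[ 0.49071338 -0.03260805  0.03508553] [ 8.29715059  0.9413627  -6.90631754] 0.015449310991313515 21.9
the job is handed in; nothing more can be done
None
```

I zeroed the gauge with the stylus, put the stylus back, then drew the rod out to the clip. I handed the job in at 21.9 s, still holding it there.

- **Zero button:** I pressed it with the stylus tip while the rod was home. The tip reached about 29.4 mm above the desk (fully down is 30 mm) and met a hard stop at 14 N.
- **Stylus:** The flange met the stand at the same height the stylus was picked up from (4 N contact). Pictures after release and again later show it upright with the flange on the stand's top.
- **Rod:** Two close wrist pictures put the clip at 55.1 mm. At the end the tool had moved 55.0 mm from home, and the knob's disc edge in the wrist picture gave about 54.8 mm, so there was no slip. The final pull was about 8 N with the gripper closed on the knob.

**Weak or failed checks:**
- In the side and scene pictures, pointer and clip overlap to within about one pixel (roughly 3 mm). That agrees with the measurement but is coarser than it.
- The networks did not reliably find the pointer and clip in the final wrist and side pictures, so I relied on the measurements above.
- I saw no contact with the clip or the other things on the desk, but took no separate final picture to check them.

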